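# Let the steam off a hot cabinet and open its catch-held door

### The job

Open up the hot holding cabinet for service: first let the steam off by sliding the flush shutter on its roof fully back, so that the vent is open. Then draw the door out by its handle until the safety catch stops it, reach down into the gap from above, press the orange catch tongue down and, with it pressed, swing the door wide open, about square to the cabinet, and leave it so. Do not disturb the milk cartons or the yellow bottle.

Things in the scene. Friction and masses are not known exactly. Their poses are not given: they have to be found in the camera images.
- cabinet: Brushed steel counter-top hot cabinet, fixed, 345 mm deep (without door) x 300 wide x 290 high, with a hinged door on one upright side. Origin on the counter under its middle. x axis points from the door side to the back, y to the hinge side, z up. Roof 290 mm above the counter; roof and side walls end in front at x = -165 mm; the shut door's outer face is at x = -193 mm.
- vent_plate (a point): Centre of the top of the flat grey shutter on the roof (fine black cross lines, no handle), 110 mm along cabinet x, 82 along y; its top, 295 mm above the counter, is flush with the bright frame round it. Pressed down with 8 to 15 N it can be dragged by friction along cabinet +x (to the back); it takes about 2 N to slide and stays put. A black grille shows as it opens.
- vent (a joint): Travel of the shutter in m: 0 shut, 0.045 fully open at its end stop, towards the cabinet's back (+x).
- door_handle (a point): Grip point on the door's upright dark steel bar handle, 262 mm above the counter. The bar is 14 mm thick, from 153 to 287 mm above the counter, its axis 40 mm out from the door's outer face and 265 mm from the hinge axis along the door; 12 mm stand-offs at heights 172 and 245 mm. Axes turn with the door: x from outside to inside, y towards the hinge, z up.
- door_hinge (a point): Point on the upright hinge axis, 262 mm above the counter, at cabinet x = -193 mm, y = +150 mm (outer front corner). Axes turn with the door: x from outer to inner face, y from free edge to hinge; in them the door is a slab x = 0 to 28 mm, y = 0 to -298 mm, its top 288 mm above the counter.
- door (a joint): Door angle in rad: 0 shut; grows as the free edge swings out, clockwise seen from above; 1.57 is square to the cabinet, end stop 1.75. Hinge friction (about 0.3 N m) keeps the door where it is left. Unless the catch tongue is pressed its hook stops the door at about 0.26, with a gap of about 60 mm between door and cabinet at the catch.
- catch_pad (a point): Press point on top of the orange catch tongue (28 mm wide, 94 mm out from the door's inner face, ending in a 16 mm high upturned hook that holds behind a strike under the roof's front edge). 250 mm above the counter, 225 mm from the hinge axis along the door, 30 mm in from its inner face: mid-gap when the door is at the stop; hidden under the roof when shut.
- catch (a joint): Angle in rad by which the tongue is pressed down; it pivots in the door and springs back. 0 at rest, end stop 0.26 (press point about 12 mm down, 10 N). From about 0.12 (press point 5 to 6 mm down, 6 N) the hook is clear and the door comes free; keep it pressed until the door has passed 0.4 rad.
- carton_blue: Bystander: blue milk carton with white cap, 72 x 72 x 206 mm, upright; origin under its middle. Leave alone.
- carton_white: Bystander: white milk carton with blue band and white cap, 72 x 72 x 206 mm, upright; origin under its middle. Leave alone.
- sauce_bottle: Bystander: yellow squeeze bottle, 62 mm across, 185 mm high; origin under its middle. Leave alone.

How it is judged:
By the outcome, as a careful person would: the job done as asked, in the order asked, and still so for the second after the job is handed in, with the robot touching nothing.
It also fails if it takes over 64 s, if anything falls off the work surface, if the arm or the gripper's body presses on something with over 40 N, if the wrist force passes 120 N, or if a joint passes its speed limit or range.

### The arm

A 6-joint arm with a two-finger parallel gripper is mounted at the origin on the work surface. World frame = base frame: x ahead of the robot, y to its left, z up, the work surface at z = 0. Lengths are in m, angles in rad, forces in N, time in s.
With the tool pointing down it reaches from about 0.375 to 0.975 m from the base axis. Payload 3.8 kg.
Tool frame: the origin (TCP) lies between the finger pads; the fingertips stand 25 mm ahead of it and the grasp point (between the pads) lies 6 mm ahead of it; z points along the fingers, y is the line along which they close (so a half turn about z gives the same grasp; the last joint's range is limited). The gripper opens to 85 mm and grips with 20 to 120 N. Pads are 22 mm wide; open, the fingers measure 114 mm over their backs; the gripper's body (76 mm by 85 mm) begins 54 mm behind the grasp point. The pads swing forward as they close: fully open they stand 13 mm farther back than shut.
Start: joints at [1.076, 0.264, 1.604, -0, 1.274, -0.037], TCP at [0.298, 0.605, 0.229] pointing down, gripper open.
Joint ranges: [-2.63, 2.63], [-0.94, 2.18], [0.31, 2.57], [-1.31, 4.45], [0, 2.66], [-2.55, 2.55]. Speed limits (rad/s): [2.57, 2.57, 3.14, 3.14, 3.14, 3.14].

### API

Orientations are given as [roll, pitch, yaw] about the fixed x, y, z axes, in that order (R = Rz(yaw) Ry(pitch) Rx(roll)).
In Python, from station import observe, grab_frame, camera_params, close_job gives the robot as it stands.
- The arm moves only by the tool apply_moves, never from a script. Its argument "series" is a list of rows, each a list of 7 numbers: the turn, a rotation vector about the world's x, y, z in degrees, then the shift along the world's x, y, z in cm, then the closure in counts, from 0 (fully open) to 255 (shut). In form: [[rx, ry, rz, x, y, z, fingers], ...]. A call has exactly 5 rows; each row shifts and turns the commanded pose from where the row before left it; what a row does not reach is not made up. A row lasts 1/8 s, in which the tool goes at most 62.5 mm and 10.7 degrees, less where a joint would pass 70% of its speed; a pose out of reach is approached as far as the arm can. A call is refused whole if a number of a shift passes 6.25 or a number of a turn 10.7, either way. A call with a gripper value outside its range is refused whole. The fingers move at their own pace and stop on an object; "newtons" is the grip in N (left out, the last holds). Time passes only in rows, so rows that do not move let the fingers close, or fill a call up. It gives the time, the measured TCP pose, the force, the opening and the grip force at its end, in the units of the state.
- observe(): the state, without advancing time (a new reading comes with each control period).
- grab_frame(name): name is "scene" or "top"; returns the picture (384x512x3 uint8, red, green, blue); there is no depth.
- camera_params(name): a dict with "mtx" (3x3 intrinsics, pixels), "rvec" (rotation vector, rad) and "tvec" (3), from world to camera coordinates, as OpenCV has them. Camera axes: x right, y down, z forward; pixel columns grow to the right and rows downward; lengths in m; the calibration is good to about 2 mm. A picture is of the moment at which its call begins. camera_params takes no time and is no camera call.
- close_job(): hands the job in; it is judged then, once.
The state is a dict: "time": time; "joints": joint angles; "joint_velocities": joint speeds; "effort": joint torques, N m; "tcp_pos": TCP position; "ee_rot": TCP orientation; "force": force on the tool from outside, world axes, zero at the start; "ft_torque": the same for the moment, N m; "grip_width": finger opening in m; "grip_force": force on a finger pad.
Only numpy, scipy, OpenCV 4.12 (cv2) and the standard library are available. Lean on these libraries where they do the work, as an engineer would, in place of code of your own. Each camera call takes 0.05 s, during which the arm holds its last target. There are 200 camera calls.

## Working session

There is one attempt and no reset: what is moved stays moved. The work goes in short steps, Python scripts to look and compute and a tool call to move; the robot and the scene stay as the last step left them, time stands still between calls to the robot, and variables do not carry over. Pictures are saved under pics/ and viewed, at most 12 in all, crops included, and the job is handed in when it is done.

Besides the shell and the picture viewer there is one more tool, called after "Request:" by a JSON object that holds its "api" and its "payload", one argument or row to a line. apply_moves: Moves the arm, as the interface text tells. Its arguments: {"type":"object","properties":{"series":{"type":"array"},"newtons":{"type":"number"}},"required":["series"]}

```bash
mkdir -p pics; ls; python3 - <<'E'
from station import *
import cv2,numpy as np
print(observe())
for n in("scene","top"):
    p=camera_params(n);R=cv2.Rodrigues(np.array(p["rvec"],float))[0]
    print(n,p["mtx"],"cam at",-R.T@np.array(p["tvec"]).ravel(),"fwd",R[2])
    cv2.imwrite(f"pics/{n}0.png",cv2.resize(grab_frame(n)[:,:,::-1],None,fx=1.5,fy=1.5,interpolation=cv2.INTER_CUBIC))
E
```

```text
pics
{'time': 0.0, 'joints': array([ 1.07610301e+00,  2.64758989e-01,  1.60541638e+00,  3.16151165e-05,
        1.27371400e+00, -3.69309543e-02]), 'joint_velocities': array([ 0.0001057 ,  0.00278482, -0.00092374,  0.00140676, -0.00091156,
        0.00140966]), 'effort': array([ 1.30972039e-03, -5.15101254e+01, -3.67319298e+01, -1.52814564e-04,
        1.31420323e-02, -2.32736693e-05]), 'tcp_pos': array([0.29795963, 0.60482782, 0.22783524]), 'ee_rot': array([-3.13929862e+00, -1.14988927e-04,  2.68382087e+00]), 'force': array([ 0.43566727,  0.29094923, -0.38054624]), 'ft_torque': array([0.00204401, 0.03571941, 0.01031686]), 'grip_force': 0.0, 'grip_width': 0.08541102889172675}
scene [[494.47759239   0.         258.6078132 ]
 [  0.         494.47759239 200.7112356 ]
 [  0.           0.           1.        ]] cam at [ 1.62272789 -0.26107522  1.0118447 ] fwd [-0.79097726  0.11059864 -0.6017665 ]
top [[410.14625182   0.         255.94712107]
 [  0.         410.14625182 200.83300526]
 [  0.           0.           1.        ]] cam at [ 0.32500737 -0.09965693  1.33770124] fwd [ 0.18186687 -0.01775517 -0.98316285]
```

View pics/scene0.png

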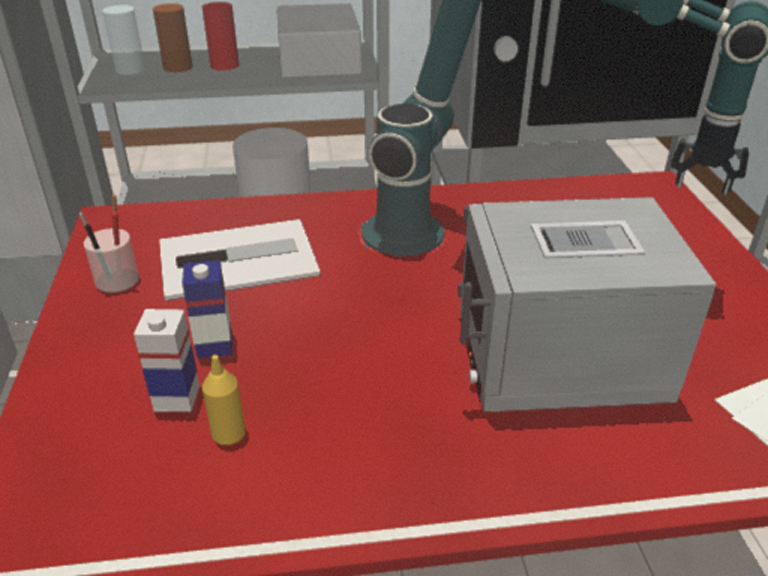

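View pics/top0.png

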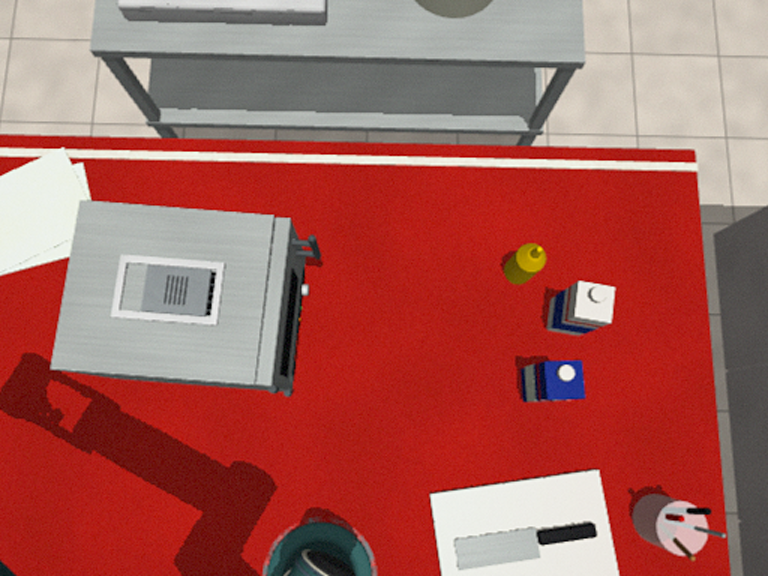

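The top view shows the cabinet with its door facing image-right (world −y). The handle is at about (315,245), on the far side, and the hinge is at (285,393), on the robot's side. The vent frame spans (113–223, 255–325). The bystanders are far off at (500–610, 245–400). I'll zoom in to get the corners.

```bash
cat > h.py <<'E'
from station import *
import cv2,numpy as np
def ray(n,u,v,z):
    p=camera_params(n);R=cv2.Rodrigues(np.array(p["rvec"],float))[0];c=-R.T@np.array(p["tvec"],float).ravel()
    d=R.T@np.linalg.inv(p["mtx"])@np.array([u,v,1.]);return c+d*(z-c[2])/d[2]
def proj(n,P):
    p=camera_params(n);return cv2.projectPoints(np.array(P,float).reshape(-1,3),np.array(p["rvec"],float),np.array(p["tvec"],float),np.array(p["mtx"]),None)[0].reshape(-1,2)
E
python3 - <<'E'
from h import *
im=cv2.resize(cv2.imread("pics/top0.png"),(512,384),interpolation=cv2.INTER_AREA)
cv2.imwrite("pics/topc.png",cv2.resize(im[125:270,25:225],None,fx=4,fy=4,interpolation=cv2.INTER_CUBIC))
im=cv2.resize(cv2.imread("pics/scene0.png"),(512,384),interpolation=cv2.INTER_AREA)
cv2.imwrite("pics/scenec.png",cv2.resize(im[125:275,300:490],None,fx=4,fy=4,interpolation=cv2.INTER_CUBIC))
E
```

```text
(no output)
```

View pics/topc.png

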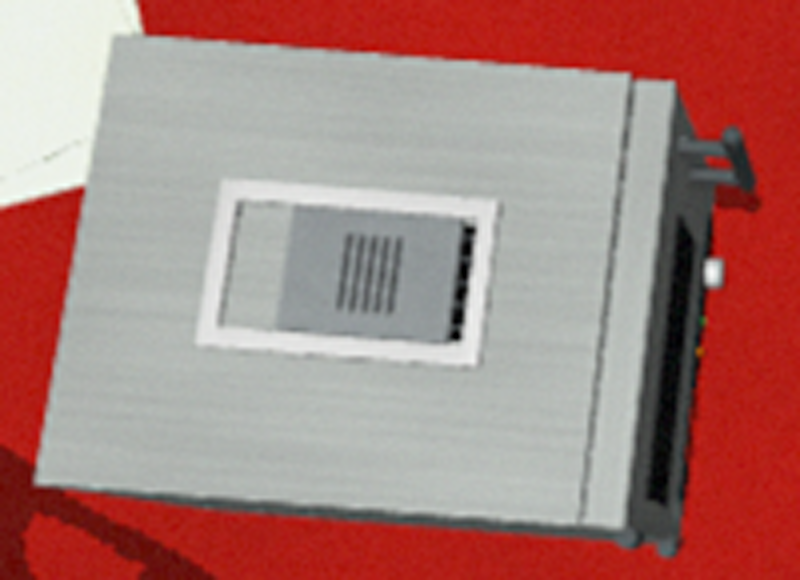

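View pics/scenec.png

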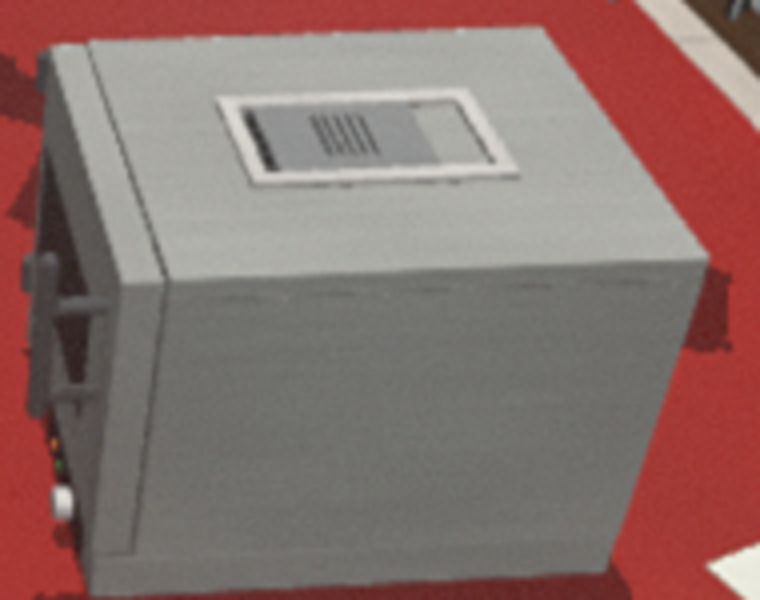

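In the crop the roof corners are at (113,36), (630,74), (578,524) and (37,485). The shutter is at (293,205)–(447,340), with a thin grille strip to its right. Next I'll compute the cabinet pose.

```bash
python3 - <<'E'
from h import *
T=lambda u,v,z:ray("top",25+(u+.5)/4-.5,125+(v+.5)/4-.5,z)
S=lambda u,v,z:ray("scene",300+(u+.5)/4-.5,125+(v+.5)/4-.5,z)
Q=[(180,-150),(180,150),(-165,150),(-165,-150)]
tp=[T(113,36,.29),T(37,485,.29),T(578,524,.29),T(630,74,.29)]
sp=[S(708,258,.29),S(543,28,.29),S(88,42,.29),S(168,280,.29)]
for n,P in(("top",tp),("scene",sp)):
    P=np.array(P)[:,:2];print(n,P.round(4).tolist(),np.linalg.norm(P[0]-P[3]),np.linalg.norm(P[0]-P[1]))
P=(np.array(tp)+np.array(sp))[:,:2]/2;q=np.array(Q)/1e3
qc=q-q.mean(0);pc=P-P.mean(0)
a=np.arctan2((qc[:,0]*pc[:,1]-qc[:,1]*pc[:,0]).sum(),(qc*pc).sum())
R=np.array([[np.cos(a),-np.sin(a)],[np.sin(a),np.cos(a)]]);t=P.mean(0)-R@q.mean(0)
print("yaw",a,np.degrees(a),"t",t,"res",(P-(q@R.T+t)).round(4).tolist())
np.save("pose.npy",[a,*t])
C=lambda x,y:(R@[x,y]+t).round(4)
sh=np.mean([T(u,v,.295) for u,v in[(293,205),(462,218),(447,340),(277,328)]],0);ss=np.mean([S(u,v,.295) for u,v in[(247,103),(410,100),(441,163),(276,171)]],0)
print("shutter",sh,ss,"cab",R.T@(sh[:2]-t),R.T@(ss[:2]-t))
print("hinge",C(-.193,.15),"handle",C(-.233,.15-.265))
E
```

```text
top [[0.6915, 0.4221], [0.3946, 0.4395], [0.3747, 0.099], [0.6716, 0.0795]] 0.3431509132540366 0.2974038430173776
scene [[0.696, 0.4217], [0.4013, 0.4419], [0.3793, 0.0991], [0.6754, 0.0783]] 0.34395785104557536 0.2953231115430563
yaw 1.508317469336351 86.42022515882587 t [0.53505721 0.25263957] res [[-0.0023, -0.0011], [0.0014, -0.001], [0.0019, 0.0017], [-0.001, 0.0003]]
shutter [0.53350472 0.23968426 0.295     ] [0.5327455 0.239968  0.295    ] cab [-0.01302696  0.00074056] [-0.01279118  0.00151602]
hinge [0.3733 0.0694] handle [0.6353 0.0129]
```

Request:
{"api": "apply_moves", "payload": {
  "series": [
    [0, 0, 0, 0, 0, 5, 255],
    [0, 0, 0, 0, 0, 5, 255],
    [0, 0, 0, 0, 0, 5, 255],
    [0, 0, -8.4, 2.94, -4.56, 0, 255],
    [0, 0, -8.4, 2.94, -4.56, 0, 255]
  ],
  "newtons": 40
}}

```text
time: 0.72
tcp_pos: [0.3575, 0.5138, 0.3797]
ee_rot: [3.14, 0.0, 2.388]
force: [-0.5, -0.2, -0.3]
grip_width: 0.0001
grip_force: 0.0
```

Request:
{"api": "apply_moves", "payload": {
  "series": [
    [0, 0, -8.4, 2.94, -4.56, 0, 255],
    [0, 0, -8.4, 2.94, -4.56, 0, 255],
    [0, 0, -8.4, 2.94, -4.56, 0, 255],
    [0, 0, -8.4, 2.94, -4.56, 0, 255],
    [0, 0, -8.4, 2.94, -4.56, 0, 255]
  ]
}}

```text
time: 1.35
tcp_pos: [0.5046, 0.2846, 0.3787]
ee_rot: [-3.141, 0.0, 1.653]
force: [0.1, 0.2, 0.1]
grip_width: -0.0
grip_force: 0.0
```

Request:
{"api": "apply_moves", "payload": {
  "series": [
    [0, 0, -8.4, 2.94, -4.56, 0, 255],
    [0, 0, 0, 0, 0, -1.5, 255],
    [0, 0, 0, 0, 0, -1.5, 255],
    [0, 0, 0, 0, 0, -0.5, 255],
    [0, 0, 0, 0, 0, 0, 255]
  ]
}}

```text
time: 1.98
tcp_pos: [0.5325, 0.2417, 0.3432]
ee_rot: [-3.14, 0.001, 1.513]
force: [0.1, 0.5, -0.5]
grip_width: 0.0001
grip_force: 0.0
```

Request:
{"api": "apply_moves", "payload": {
  "series": [
    [0, 0, 0, 0, 0, -1.2, 255],
    [0, 0, 0, 0, 0, -0.6, 255],
    [0, 0, 0, 0, 0, -0.3, 255],
    [0, 0, 0, 0, 0, -0.2, 255],
    [0, 0, 0, 0, 0, 0, 255]
  ]
}}

```text
time: 2.6
tcp_pos: [0.5336, 0.2406, 0.3212]
ee_rot: [3.142, 0.0, 1.511]
force: [0.1, 0.3, 0.5]
grip_width: -0.0
grip_force: 0.0
```

Request:
{"api": "apply_moves", "payload": {
  "series": [
    [0, 0, 0, 0, 0, -0.15, 255],
    [0, 0, 0, 0, 0, 0, 255],
    [0, 0, 0, 0, 0, -0.1, 255],
    [0, 0, 0, 0, 0, 0, 255],
    [0, 0, 0, 0, 0, 0, 255]
  ]
}}

```text
time: 3.22
tcp_pos: [0.5335, 0.2407, 0.3187]
ee_rot: [-3.142, 0.0, 1.511]
force: [0.5, -0.1, -1.5]
grip_width: -0.0001
grip_force: 0.0
```

Request:
{"api": "apply_moves", "payload": {
  "series": [
    [0, 0, 0, 0, 0, -0.1, 255],
    [0, 0, 0, 0, 0, 0, 255],
    [0, 0, 0, 0, 0, 0, 255],
    [0, 0, 0, 0, 0, 0, 255],
    [0, 0, 0, 0, 0, 0, 255]
  ]
}}

```text
time: 3.85
tcp_pos: [0.5335, 0.2407, 0.3177]
ee_rot: [3.142, -0.0, 1.511]
force: [0.7, -0.1, -0.0]
grip_width: -0.0
grip_force: 0.0
```

Request:
{"api": "apply_moves", "payload": {
  "series": [
    [0, 0, 0, 0, 0, -0.1, 255],
    [0, 0, 0, 0, 0, 0, 255],
    [0, 0, 0, 0, 0, 0, 255],
    [0, 0, 0, 0, 0, 0, 255],
    [0, 0, 0, 0, 0, 0, 255]
  ]
}}

```text
time: 4.47
tcp_pos: [0.5335, 0.2407, 0.3167]
ee_rot: [-3.142, -0.0, 1.511]
force: [0.1, -0.7, -0.8]
grip_width: -0.0002
grip_force: 0.0
```

Request:
{"api": "apply_moves", "payload": {
  "series": [
    [0, 0, 0, 0, 0, -0.1, 255],
    [0, 0, 0, 0, 0, 0, 255],
    [0, 0, 0, 0, 0, -0.1, 255],
    [0, 0, 0, 0, 0, 0, 255],
    [0, 0, 0, 0, 0, 0, 255]
  ]
}}

```text
time: 5.1
tcp_pos: [0.5335, 0.2407, 0.3146]
ee_rot: [-3.142, 0.0, 1.511]
force: [0.5, 0.5, 0.4]
grip_width: 0.0003
grip_force: 0.0
```

Request:
{"api": "apply_moves", "payload": {
  "series": [
    [0, 0, 0, 0, 0, -0.1, 255],
    [0, 0, 0, 0, 0, 0, 255],
    [0, 0, 0, 0, 0, -0.1, 255],
    [0, 0, 0, 0, 0, 0, 255],
    [0, 0, 0, 0, 0, 0, 255]
  ]
}}

```text
time: 5.72
tcp_pos: [0.5335, 0.2407, 0.3127]
ee_rot: [-3.142, 0.0, 1.511]
force: [0.0, -0.6, 0.4]
grip_width: 0.0001
grip_force: 0.0
```

```bash
python3 - <<'E'
from h import *
im=grab_frame("scene")[:,:,::-1]
cv2.imwrite("pics/s1.png",cv2.resize(im[60:210,320:510],None,fx=4,fy=4,interpolation=cv2.INTER_CUBIC))
o=observe();print(o["force"],o["tcp_pos"])
E
```

```text
[-0.57644127 -0.59982535  0.18617187] [0.53354374 0.24070231 0.31270232]
```

View pics/s1.png

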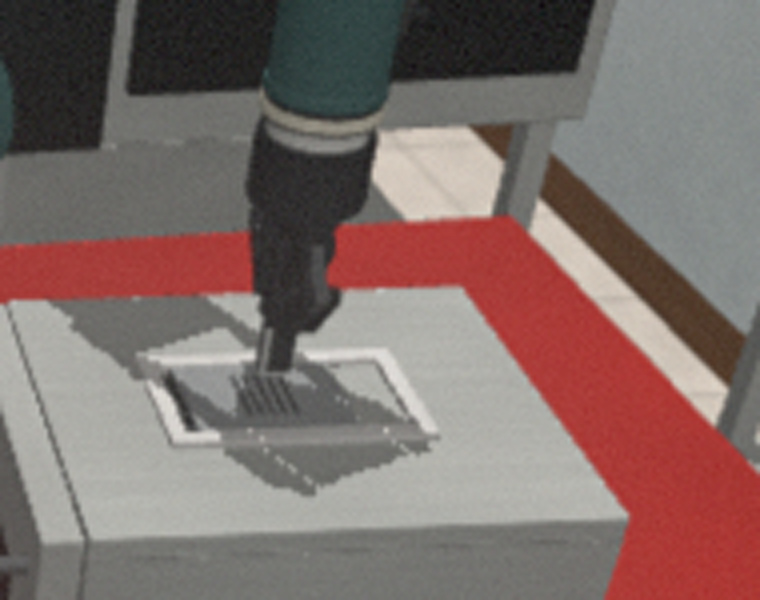

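The fingertips show at (275,372), above the line pattern at (268,395), so there is still a gap. Next I'll project to see how large it is.

```bash
python3 - <<'E'
from h import *
for z in(.295,.305,.315,.325):
    print(z,((proj("scene",[.5335,.2407,z])-[320,60])*4).round(0), ((proj("scene",[.545,.2407,z])-[320,60])*4).round(0))
E
```

```text
0.295 [[263. 392.]] [[269. 401.]]
0.305 [[266. 380.]] [[271. 389.]]
0.315 [[268. 367.]] [[274. 376.]]
0.325 [[270. 355.]] [[276. 363.]]
```

Request:
{"api": "apply_moves", "payload": {
  "series": [
    [0, 0, 0, 0, 0, -0.2, 255],
    [0, 0, 0, 0, 0, 0, 255],
    [0, 0, 0, 0, 0, -0.2, 255],
    [0, 0, 0, 0, 0, 0, 255],
    [0, 0, 0, 0, 0, 0, 255]
  ]
}}

```text
time: 6.4
tcp_pos: [0.5335, 0.2407, 0.3086]
ee_rot: [-3.142, 0.0, 1.511]
force: [0.1, 0.4, 0.2]
grip_width: 0.0002
grip_force: 0.0
```

Request:
{"api": "apply_moves", "payload": {
  "series": [
    [0, 0, 0, 0, 0, -0.1, 255],
    [0, 0, 0, 0, 0, 0, 255],
    [0, 0, 0, 0, 0, -0.1, 255],
    [0, 0, 0, 0, 0, 0, 255],
    [0, 0, 0, 0, 0, 0, 255]
  ]
}}

```text
time: 7.02
tcp_pos: [0.5335, 0.2407, 0.3067]
ee_rot: [3.142, -0.0, 1.511]
force: [1.7, -0.5, 0.9]
grip_width: 0.0001
grip_force: 0.0
```

Request:
{"api": "apply_moves", "payload": {
  "series": [
    [0, 0, 0, 0, 0, -0.1, 255],
    [0, 0, 0, 0, 0, 0, 255],
    [0, 0, 0, 0, 0, -0.1, 255],
    [0, 0, 0, 0, 0, 0, 255],
    [0, 0, 0, 0, 0, 0, 255]
  ]
}}

```text
time: 7.65
tcp_pos: [0.5335, 0.2407, 0.3047]
ee_rot: [-3.142, 0.0, 1.511]
force: [1.0, 1.1, -1.4]
grip_width: 0.0004
grip_force: 0.0
```

Request:
{"api": "apply_moves", "payload": {
  "series": [
    [0, 0, 0, 0, 0, -0.1, 255],
    [0, 0, 0, 0, 0, 0, 255],
    [0, 0, 0, 0, 0, -0.1, 255],
    [0, 0, 0, 0, 0, 0, 255],
    [0, 0, 0, 0, 0, 0, 255]
  ]
}}

```text
time: 8.28
tcp_pos: [0.5336, 0.2407, 0.3027]
ee_rot: [3.142, -0.0, 1.511]
force: [-0.0, 0.6, -0.6]
grip_width: 0.0001
grip_force: 0.0
```

```bash
python3 - <<'E'
from h import *
im=grab_frame("scene")[:,:,::-1]
cv2.imwrite("pics/s2.png",cv2.resize(im[120:180,350:430],None,fx=8,fy=8,interpolation=cv2.INTER_CUBIC))
for i in range(3):
    o=observe();print(o["force"],o["tcp_pos"],o["ft_torque"]);grab_frame("top")
for z in(.295,.305,.315,.325):
    print(z,((proj("scene",[.5335,.2407,z])-[350,120])*8).round(0), ((proj("scene",[.545,.2407,z])-[350,120])*8).round(0))
E
```

```text
[ 0.82619979  0.1118403  -0.55619031] [0.53352064 0.24070212 0.30268117] [-0.04777286 -0.03140092 -0.018073  ]
[-0.25592109 -0.16845128  0.36589293] [0.53355362 0.24068959 0.30271142] [0.0063421  0.04530149 0.03935339]
[-0.64395505  0.25172372  0.71709966] [0.53354591 0.24069712 0.30272286] [ 0.07388997  0.00272207 -0.01613489]
0.295 [[286. 305.]] [[298. 323.]]
0.305 [[291. 280.]] [[303. 298.]]
0.315 [[296. 255.]] [[308. 272.]]
0.325 [[301. 229.]] [[312. 247.]]
```

View pics/s2.png

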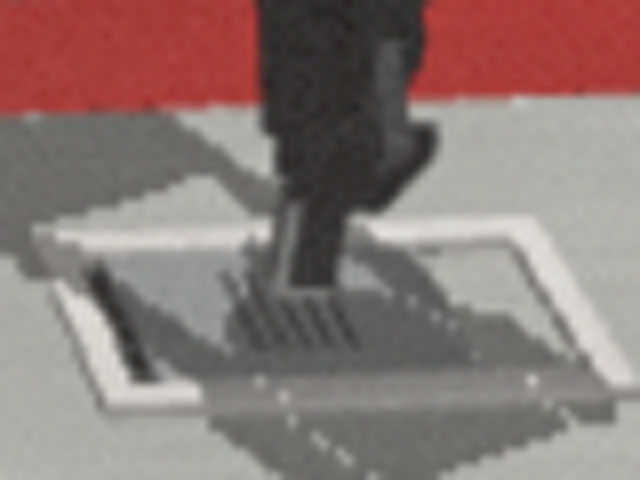

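The tips are at columns 275–340, row 288, about 10 mm above the shutter by projection. The tips reach less far than stated, so I'll keep going down.

Request:
{"api": "apply_moves", "payload": {
  "series": [
    [0, 0, 0, 0, 0, -0.2, 255],
    [0, 0, 0, 0, 0, 0, 255],
    [0, 0, 0, 0, 0, -0.2, 255],
    [0, 0, 0, 0, 0, 0, 255],
    [0, 0, 0, 0, 0, 0, 255]
  ]
}}

```text
time: 9.1
tcp_pos: [0.5335, 0.2407, 0.2986]
ee_rot: [-3.141, 0.0, 1.511]
force: [-0.4, -0.9, -0.6]
grip_width: 0.0
grip_force: 0.0
```

Request:
{"api": "apply_moves", "payload": {
  "series": [
    [0, 0, 0, 0, 0, -0.1, 255],
    [0, 0, 0, 0, 0, 0, 255],
    [0, 0, 0, 0, 0, -0.1, 255],
    [0, 0, 0, 0, 0, 0, 255],
    [0, 0, 0, 0, 0, 0, 255]
  ]
}}

```text
time: 9.72
tcp_pos: [0.5335, 0.2407, 0.2967]
ee_rot: [-3.142, 0.0, 1.511]
force: [-0.6, 0.2, -0.1]
grip_width: -0.0002
grip_force: 0.0
```

Request:
{"api": "apply_moves", "payload": {
  "series": [
    [0, 0, 0, 0, 0, -0.1, 255],
    [0, 0, 0, 0, 0, 0, 255],
    [0, 0, 0, 0, 0, -0.1, 255],
    [0, 0, 0, 0, 0, 0, 255],
    [0, 0, 0, 0, 0, 0, 255]
  ]
}}

```text
time: 10.35
tcp_pos: [0.5335, 0.2407, 0.2947]
ee_rot: [-3.142, 0.0, 1.511]
force: [0.3, 0.1, 0.5]
grip_width: -0.0002
grip_force: 0.0
```

Request:
{"api": "apply_moves", "payload": {
  "series": [
    [0, 0, 0, 0, 0, -0.1, 255],
    [0, 0, 0, 0, 0, -0.1, 255],
    [0, 0, 0, 0, 0, 0, 255],
    [0, 0, 0, 0, 0, 0, 255],
    [0, 0, 0, 0, 0, 0, 255]
  ]
}}

```text
time: 10.98
tcp_pos: [0.5336, 0.2407, 0.293]
ee_rot: [3.141, -0.0, 1.511]
force: [-0.8, -0.5, 1.8]
grip_width: -0.0003
grip_force: 1.3
```

Request:
{"api": "apply_moves", "payload": {
  "series": [
    [0, 0, 0, 0, 0, -0.1, 255],
    [0, 0, 0, 0, 0, -0.1, 255],
    [0, 0, 0, 0, 0, 0, 255],
    [0, 0, 0, 0, 0, 0, 255],
    [0, 0, 0, 0, 0, 0, 255]
  ]
}}

```text
time: 11.6
tcp_pos: [0.5337, 0.2407, 0.2929]
ee_rot: [3.14, -0.001, 1.511]
force: [-3.8, -1.5, 10.1]
grip_width: 0.0002
grip_force: 4.7
```

Contact at 10 N, so the tips are effectively at TCP height, +2 mm. Dragging now.

Request:
{"api": "apply_moves", "payload": {
  "series": [
    [0, 0, 0, 0.03, 0.5, 0, 255],
    [0, 0, 0, 0.03, 0.5, 0, 255],
    [0, 0, 0, 0.03, 0.5, 0, 255],
    [0, 0, 0, 0.03, 0.5, 0, 255],
    [0, 0, 0, 0, 0, 0, 255]
  ]
}}

```text
time: 12.22
tcp_pos: [0.5349, 0.2614, 0.2929]
ee_rot: [3.14, -0.002, 1.511]
force: [-3.0, -0.7, 8.4]
grip_width: 0.0001
grip_force: 4.4
```

Request:
{"api": "apply_moves", "payload": {
  "series": [
    [0, 0, 0, 0.03, 0.5, 0, 255],
    [0, 0, 0, 0.03, 0.5, 0, 255],
    [0, 0, 0, 0.03, 0.5, 0, 255],
    [0, 0, 0, 0.03, 0.5, 0, 255],
    [0, 0, 0, 0.03, 0.5, 0, 255]
  ]
}}

```text
time: 12.85
tcp_pos: [0.5372, 0.2841, 0.2929]
ee_rot: [3.138, 0.003, 1.511]
force: [-1.1, -6.9, 9.4]
grip_width: 0.0005
grip_force: 4.5
```

```bash
python3 - <<'E'
from h import *
im=grab_frame("scene")[:,:,::-1]
cv2.imwrite("pics/s3.png",cv2.resize(im[110:210,330:470],None,fx=5,fy=5,interpolation=cv2.INTER_CUBIC))
o=observe();print(o["force"],o["tcp_pos"],o["ee_rot"])
E
```

```text
[-1.12505469 -5.13275746  9.23552746] [0.53729066 0.28465114 0.29291889] [3.13824483e+00 1.95233566e-03 1.51079995e+00]
```

View pics/s3.png

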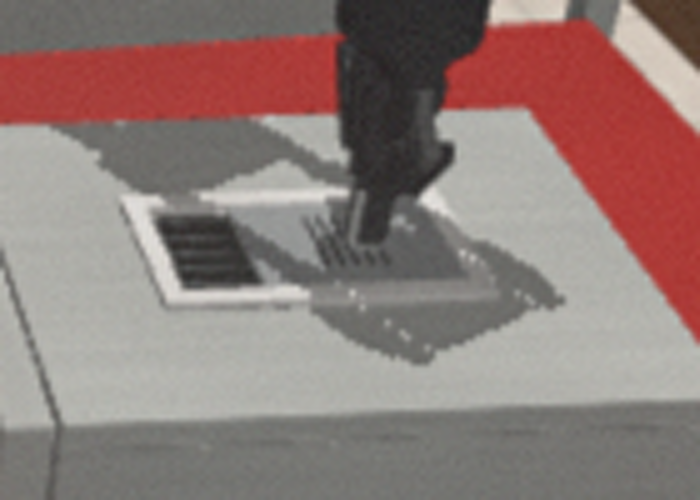

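The black grille is uncovered at (165–255, 215–290), and the side force rose to 5–7 N, which suggests the end stop. I'll drag a bit more to be sure, then lift.

Request:
{"api": "apply_moves", "payload": {
  "series": [
    [0, 0, 0, 0.03, 0.4, 0, 255],
    [0, 0, 0, 0.03, 0.4, 0, 255],
    [0, 0, 0, 0, 0.2, 0, 255],
    [0, 0, 0, 0, 0, 0, 255],
    [0, 0, 0, 0, 0, 0, 255]
  ]
}}

```text
time: 13.52
tcp_pos: [0.5381, 0.2943, 0.2929]
ee_rot: [3.138, 0.002, 1.511]
force: [-0.5, -6.1, 9.0]
grip_width: 0.0002
grip_force: 4.2
```

Request:
{"api": "apply_moves", "payload": {
  "series": [
    [0, 0, 0, 0, 0, 2, 255],
    [0, 0, 0, 0, 0, 4, 255],
    [0, 0, 0, 2, -5, 0, 0],
    [0, 0, 0, 2, -5, 0, 0],
    [0, 0, 0, 2, -5, 0, 0]
  ]
}}

```text
time: 14.15
tcp_pos: [0.5974, 0.1449, 0.3515]
ee_rot: [3.141, -0.001, 1.512]
force: [0.8, 0.3, -0.6]
grip_width: 0.0547
grip_force: 0.0
```

```bash
python3 - <<'E'
from h import *
im=grab_frame("top")[:,:,::-1]
cv2.imwrite("pics/t1.png",cv2.resize(im[125:270,25:225],None,fx=4,fy=4,interpolation=cv2.INTER_CUBIC))
E
```

```text
(no output)
```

View pics/t1.png

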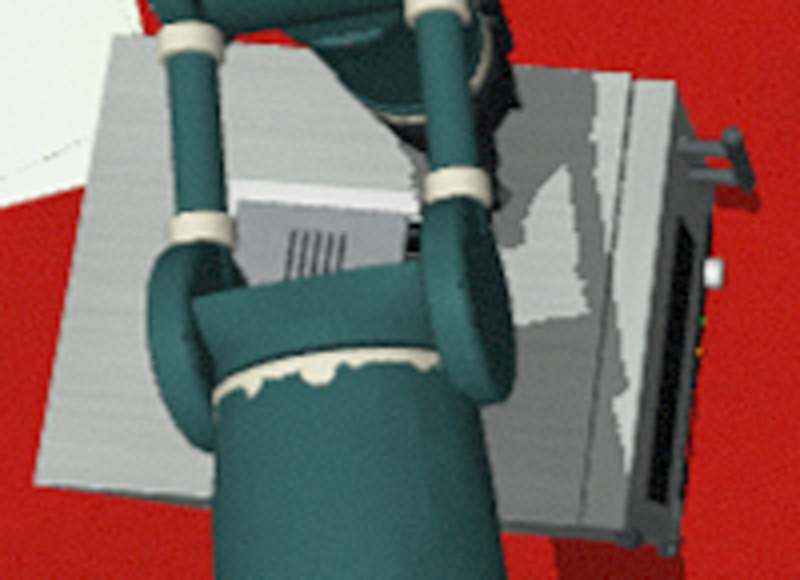

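The shutter's back edge at (238,203) is now on the frame's inner edge, so the vent is fully open. The bar top is at (735,135). I'll check the handle position and the tool's x offset.

```bash
python3 - <<'E'
from h import *
print("bar top",ray("top",25+735/4,125+136/4,.287), "scene", ray("scene",300+43/4,125+258/4,.287))
print("tip",ray("scene",330+370/5,110+243/5,.295))
o=observe();print(o["tcp_pos"],o["joints"])
E
```

```text
bar top [0.63007614 0.00778249 0.287     ] scene [0.64030559 0.00845921 0.287     ]
tip [0.54218785 0.28913236 0.295     ]
[0.59965348 0.13820381 0.35121365] [ 0.18922561  0.1006403   1.57420994 -0.00562581  1.46527856  0.2531147 ]
```

Request:
{"api": "apply_moves", "payload": {
  "series": [
    [0, 0, 0, 1.2, -4.3, 0, 0],
    [0, 0, 0, 1.2, -4.3, 0, 0],
    [0, 0, 0, 1.1, -4.1, 0, 0],
    [0, 0, 0, 0, 0, -2, 0],
    [0, 0, 0, 0, 0, -2, 0]
  ]
}}

```text
time: 14.82
tcp_pos: [0.6317, 0.0193, 0.3097]
ee_rot: [-3.141, -0.001, 1.511]
force: [0.4, -0.3, -0.6]
grip_width: 0.0857
grip_force: 0.0
```

Request:
{"api": "apply_moves", "payload": {
  "series": [
    [0, 0, 0, 0, 0, -2, 0],
    [0, 0, 0, 0, 0, -2, 0],
    [0, 0, 0, 0, 0, -1, 0],
    [0, 0, 0, 0, 0, -1, 0],
    [0, 0, 0, 0, 0, 0, 0]
  ]
}}

```text
time: 15.45
tcp_pos: [0.6315, 0.0188, 0.2499]
ee_rot: [-3.14, 0.0, 1.511]
force: [0.0, 0.3, 0.4]
grip_width: 0.0855
grip_force: 0.0
```

```bash
python3 - <<'E'
from h import *
im=grab_frame("scene")[:,:,::-1]
cv2.imwrite("pics/s4.png",cv2.resize(im[110:240,250:420],None,fx=4.5,fy=4.5,interpolation=cv2.INTER_CUBIC))
E
```

```text
(no output)
```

View pics/s4.png

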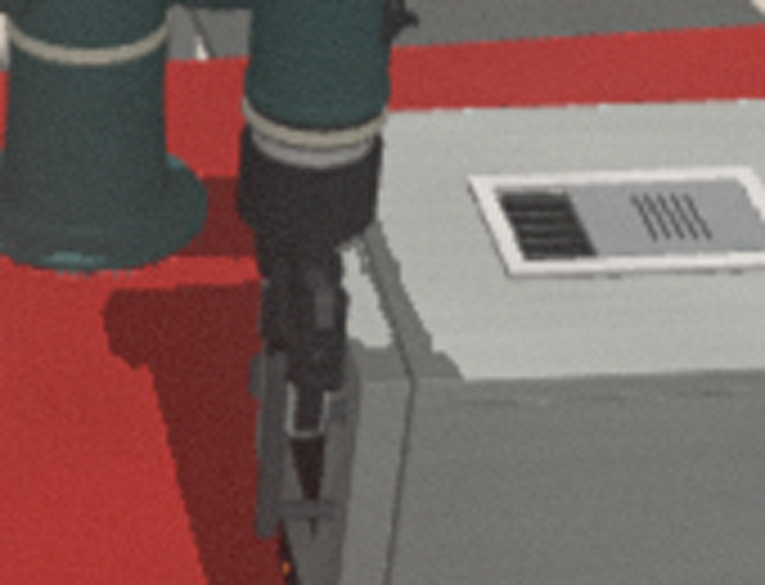

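The near finger at column 308 is about 8 mm towards the door from the bar (column 270), after allowing for perspective. I'll correct y by −0.8 cm and grip.

Request:
{"api": "apply_moves", "payload": {
  "series": [
    [0, 0, 0, 0.3, -0.8, -0.4, 0],
    [0, 0, 0, 0, 0, 0, 120],
    [0, 0, 0, 0, 0, 0, 230],
    [0, 0, 0, 0, 0, 0, 255],
    [0, 0, 0, 0, 0, 0, 255]
  ],
  "newtons": 40
}}

```text
time: 16.12
tcp_pos: [0.6324, 0.0112, 0.2469]
ee_rot: [-3.136, -0.001, 1.511]
force: [-3.9, 1.2, 16.3]
grip_width: 0.0129
grip_force: 41.7
```

Request:
{"api": "apply_moves", "payload": {
  "series": [
    [0, 0, 0, 0, 0, 0, 255],
    [0, 0, 0, 0, 0, 0, 255],
    [0, 0, 0, 0, 0, 0, 255],
    [0, 0, 0, 0, 0, 0, 255],
    [0, 0, 0, 0, 0, 0, 255]
  ]
}}

```text
time: 16.75
tcp_pos: [0.6325, 0.0112, 0.2469]
ee_rot: [-3.137, -0.0, 1.511]
force: [-7.6, 0.9, 4.0]
grip_width: 0.0129
grip_force: 39.8
```

Request:
{"api": "apply_moves", "payload": {
  "series": [
    [0, 0, -1.5, -0.16, -0.68, 0, 255],
    [0, 0, -1.5, -0.17, -0.67, 0, 255],
    [0, 0, -1.5, -0.19, -0.67, 0, 255],
    [0, 0, -1.5, -0.21, -0.67, 0, 255],
    [0, 0, -1.5, -0.23, -0.66, 0, 255]
  ]
}}

```text
time: 17.38
tcp_pos: [0.6229, -0.0214, 0.2469]
ee_rot: [-3.137, -0.001, 1.38]
force: [-7.2, 3.4, 4.6]
grip_width: 0.0127
grip_force: 39.9
```

Request:
{"api": "apply_moves", "payload": {
  "series": [
    [0, 0, -1.5, -0.24, -0.65, 0, 255],
    [0, 0, -1.5, -0.26, -0.65, 0, 255],
    [0, 0, -1.5, -0.27, -0.64, 0, 255],
    [0, 0, -1.5, -0.29, -0.63, 0, 255],
    [0, 0, 0, 0, 0, 0, 255]
  ]
}}

```text
time: 18.0
tcp_pos: [0.6119, -0.0476, 0.247]
ee_rot: [-3.136, -0.0, 1.275]
force: [-8.3, 2.9, 4.8]
grip_width: 0.0131
grip_force: 40.0
```

Request:
{"api": "apply_moves", "payload": {
  "series": [
    [0, 0, -1, -0.2, -0.42, 0, 255],
    [0, 0, -0.8, -0.15, -0.3, 0, 255],
    [0, 0, 0, 0, 0, 0, 255],
    [0, 0, 0, 0, 0, 0, 255],
    [0, 0, 0, 0, 0, 0, 255]
  ]
}}

```text
time: 18.62
tcp_pos: [0.6087, -0.0539, 0.2469]
ee_rot: [-3.136, -0.001, 1.244]
force: [-7.7, 5.9, 5.6]
grip_width: 0.0128
grip_force: 40.0
```

Request:
{"api": "apply_moves", "payload": {
  "series": [
    [0, 0, -0.4, -0.08, -0.2, 0, 255],
    [0, 0, 0, 0, 0, 0, 255],
    [0, 0, -0.4, -0.08, -0.2, 0, 255],
    [0, 0, 0, 0, 0, 0, 255],
    [0, 0, 0, 0, 0, 0, 255]
  ]
}}

```text
time: 19.25
tcp_pos: [0.6087, -0.054, 0.2469]
ee_rot: [-3.137, -0.008, 1.231]
force: [-2.4, 15.4, 3.4]
grip_width: 0.0126
grip_force: 39.7
```

Stopped by the catch at about 0.26. I'll release, lift, and go above the catch pad.

Request:
{"api": "apply_moves", "payload": {
  "series": [
    [0, 0, 0, 0, 0, 0, 0],
    [0, 0, 0, 0, 0, 0, 0],
    [0, 0, 0, 0, 0, 0, 0],
    [0, 0, 0, 0, 0, 3, 0],
    [0, 0, 0, 0, 0, 6, 0]
  ]
}}

```text
time: 19.88
tcp_pos: [0.6076, -0.06, 0.3336]
ee_rot: [-3.134, 0.002, 1.229]
force: [1.9, -0.5, 0.1]
grip_width: 0.0855
grip_force: 0.0
```

Request:
{"api": "apply_moves", "payload": {
  "series": [
    [0, 0, 0, -0.3, 3.2, 0, 255],
    [0, 0, 0, -0.3, 3.2, 0, 255],
    [0, 0, 0, -0.2, 3.2, 0, 255],
    [0, 0, 0, 0, 0, 0, 255],
    [0, 0, 0, 0, 0, 0, 255]
  ]
}}

```text
time: 20.5
tcp_pos: [0.6016, 0.0356, 0.3366]
ee_rot: [3.141, 0.001, 1.23]
force: [-0.5, -0.4, -0.2]
grip_width: 0.0002
grip_force: 0.0
```

```bash
python3 - <<'E'
from h import *
im=grab_frame("scene")[:,:,::-1].copy()
o=observe();print(o["tcp_pos"],o["ee_rot"],o["force"])
hsv=cv2.cvtColor(im,cv2.COLOR_BGR2HSV)
m=cv2.inRange(hsv,(8,120,90),(20,255,255));ys,xs=np.nonzero(m)
print(len(xs),xs.min() if len(xs) else 0)
n,l,s,c=cv2.connectedComponentsWithStats(m)
for i in range(1,n):
    if s[i,4]>5:print(s[i],c[i],ray("scene",*c[i],.25))
cv2.imwrite("pics/s5.png",cv2.resize(im[110:240,250:420],None,fx=4.5,fy=4.5,interpolation=cv2.INTER_CUBIC))
E
```

```text
[0.60166514 0.03533765 0.33660849] [3.14141678e+00 5.85806037e-04 1.22917112e+00] [ 0.16062472  0.2251901  -0.01636237]
457 75
[103   3  18   5  70] [111.44285714   5.21428571] [-1.204095   -0.66886096  0.25      ]
[ 75 136   2   5   7] [ 75.28571429 138.14285714] [ 0.2337763  -0.63550327  0.25      ]
[314 188  26  11 187] [326.56149733 193.15508021] [0.61149238 0.05971659 0.25      ]
[136 238  28  59 134] [150.8880597  273.89552239] [ 0.84942082 -0.38430114  0.25      ]
[135 244   7  13  15] [138.2        249.93333333] [ 0.76958444 -0.41548727  0.25      ]
[134 258   2   7   7] [134.57142857 261.        ] [ 0.80485661 -0.42131794  0.25      ]
```

View pics/s5.png

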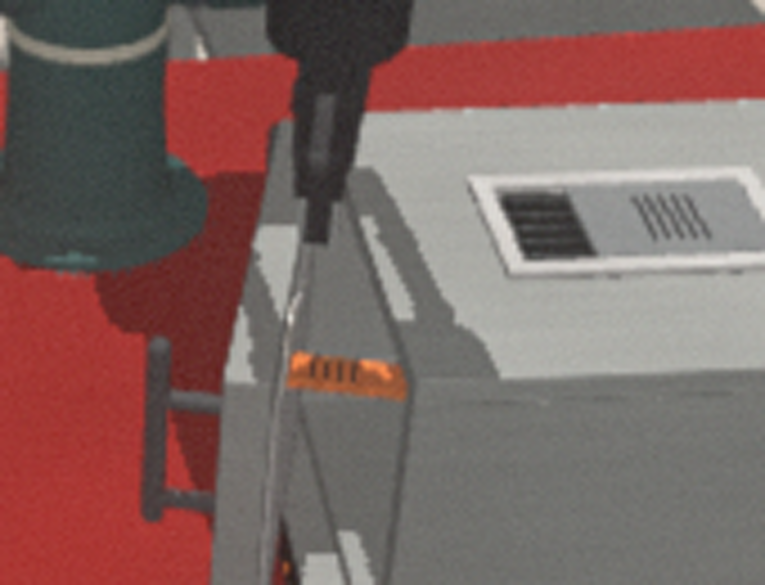

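The orange tongue is visible in the gap at (285–410, 350–398), with the ribbed press spot at about (335,370). That matches the geometry, (0.605,0.053). Shifting +0.8 cm in y and descending.

Request:
{"api": "apply_moves", "payload": {
  "series": [
    [0, 0, 0, 0.2, 0.8, 0, 255],
    [0, 0, 0, 0, 0, -3, 255],
    [0, 0, 0, 0, 0, -3, 255],
    [0, 0, 0, 0, 0, -1.5, 255],
    [0, 0, 0, 0, 0, -0.5, 255]
  ]
}}

```text
time: 21.18
tcp_pos: [0.6032, 0.0441, 0.2557]
ee_rot: [-3.14, 0.001, 1.229]
force: [-0.0, 0.1, 0.3]
grip_width: -0.0002
grip_force: 0.0
```

Request:
{"api": "apply_moves", "payload": {
  "series": [
    [0, 0, 0, 0, 0, -0.3, 255],
    [0, 0, 0, 0, 0, -0.3, 255],
    [0, 0, 0, 0, 0, -0.3, 255],
    [0, 0, 0, 0, 0, 0, 255],
    [0, 0, 0, 0, 0, 0, 255]
  ]
}}

```text
time: 21.8
tcp_pos: [0.6036, 0.0443, 0.248]
ee_rot: [3.141, -0.0, 1.23]
force: [0.5, 0.7, 0.6]
grip_width: 0.0
grip_force: 0.3
```

Next, press about 7 mm.

Request:
{"api": "apply_moves", "payload": {
  "series": [
    [0, 0, 0, 0, 0, -0.2, 255],
    [0, 0, 0, 0, 0, -0.2, 255],
    [0, 0, 0, 0, 0, -0.2, 255],
    [0, 0, 0, 0, 0, 0, 255],
    [0, 0, 0, 0, 0, 0, 255]
  ]
}}

```text
time: 22.42
tcp_pos: [0.6036, 0.0443, 0.244]
ee_rot: [3.141, -0.0, 1.23]
force: [-4.6, 0.4, 9.8]
grip_width: 0.0002
grip_force: 4.6
```

Request:
{"api": "apply_moves", "payload": {
  "series": [
    [0, 0, 0, 0, 0, -0.15, 255],
    [0, 0, 0, 0, 0, -0.15, 255],
    [0, 0, 0, 0, 0, 0, 255],
    [0, 0, 0, 0, 0, 0, 255],
    [0, 0, 0, 0, 0, 0, 255]
  ]
}}

```text
time: 23.05
tcp_pos: [0.6035, 0.0444, 0.2419]
ee_rot: [3.14, -0.001, 1.23]
force: [-6.7, 0.2, 13.4]
grip_width: -0.0
grip_force: 6.3
```

Request:
{"api": "apply_moves", "payload": {
  "series": [
    [0, 0, -1.7, -0.08, -0.7, -0.1, 255],
    [0, 0, -1.7, -0.1, -0.69, 0, 255],
    [0, 0, -1.7, -0.12, -0.69, 0, 255],
    [0, 0, -1.7, -0.15, -0.69, 0, 255],
    [0, 0, -1.7, -0.17, -0.68, 0, 255]
  ]
}}

```text
time: 23.68
tcp_pos: [0.5973, 0.0108, 0.241]
ee_rot: [3.141, -0.003, 1.081]
force: [-6.2, 3.7, 13.2]
grip_width: -0.0001
grip_force: 6.7
```

```bash
python3 - <<'E'
from h import *
o=observe();print(o["tcp_pos"],o["ee_rot"],o["force"],o["ft_torque"])
im=grab_frame("scene")[:,:,::-1]
hsv=cv2.cvtColor(im,cv2.COLOR_BGR2HSV)
m=cv2.inRange(hsv,(8,120,90),(20,255,255))
n,l,s,c=cv2.connectedComponentsWithStats(m)
for i in range(1,n):
    if s[i,4]>20:print(s[i],c[i],ray("scene",*c[i],.245))
cv2.imwrite("pics/s6.png",cv2.resize(im[110:240,250:420],None,fx=4.5,fy=4.5,interpolation=cv2.INTER_CUBIC))
E
```

```text
[0.59727082 0.0108064  0.24102009] [ 3.14123243e+00 -2.55619392e-03  1.08066923e+00] [-6.23651429  3.66152764 13.1667066 ] [ 0.49652168  1.16254478 -0.04098538]
[103   3  18   6  70] [111.48571429   5.22857143] [-1.22234659 -0.67128189  0.245     ]
[302 193  37  15 261] [323.37547893 199.78544061] [0.63221935 0.04655321 0.245     ]
[134 238  30  59 149] [150.09395973 273.13422819] [ 0.84181606 -0.38688935  0.245     ]
```

Request:
{"api": "apply_moves", "payload": {
  "series": [
    [0, 0, -1.7, -0.19, -0.68, 0, 255],
    [0, 0, -1.7, -0.21, -0.67, 0, 255],
    [0, 0, -1.7, -0.23, -0.66, 0, 255],
    [0, 0, -1.7, -0.25, -0.65, 0, 255],
    [0, 0, -1.7, -0.27, -0.65, 0, 255]
  ]
}}

```text
time: 24.35
tcp_pos: [0.5861, -0.0221, 0.241]
ee_rot: [3.141, -0.003, 0.932]
force: [-4.9, 4.1, 13.7]
grip_width: 0.0002
grip_force: 6.6
```

Request:
{"api": "apply_moves", "payload": {
  "series": [
    [0, 0, -1.7, -0.28, -0.64, 0, 255],
    [0, 0, -1.7, -0.3, -0.63, 0, 255],
    [0, 0, -1.7, -0.32, -0.62, 0, 255],
    [0, 0, -1.7, -0.34, -0.61, 0, 255],
    [0, 0, -1.7, -0.36, -0.6, 0, 255]
  ]
}}

```text
time: 24.98
tcp_pos: [0.5702, -0.0529, 0.241]
ee_rot: [-3.141, -0.004, 0.784]
force: [-4.9, 4.9, 13.5]
grip_width: 0.0002
grip_force: 6.7
```

```bash
python3 - <<'E'
from h import *
o=observe();print(o["tcp_pos"],o["ee_rot"],o["force"],o["joints"])
im=grab_frame("scene")[:,:,::-1]
cv2.imwrite("pics/s7.png",cv2.resize(im[110:260,230:420],None,fx=4,fy=4,interpolation=cv2.INTER_CUBIC))
E
```

```text
[ 0.5701894  -0.05292181  0.24101063] [-3.14148692 -0.00359022  0.78393558] [-4.86359065  4.92871286 13.52021146] [-0.1378338   0.06230273  1.81467398  0.00306879  1.26253157  0.64809871]
```

View pics/s7.png

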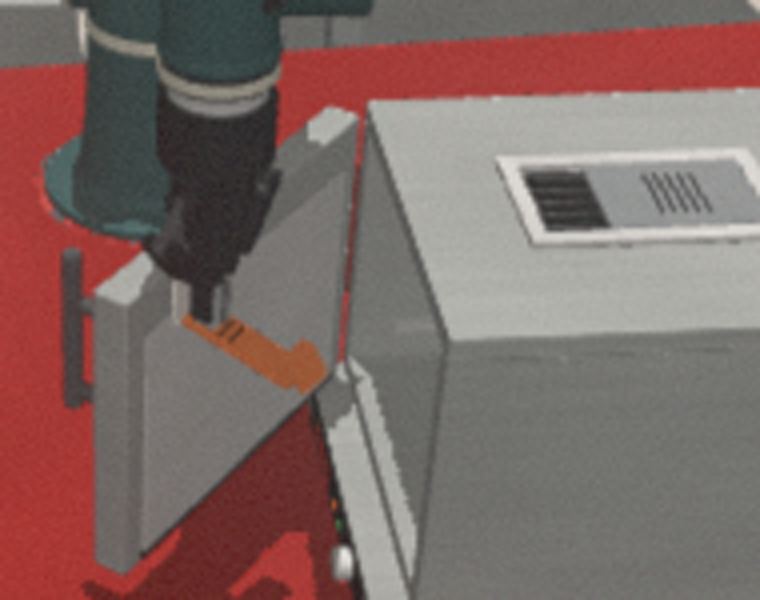

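The door is at about 0.7 rad with the tongue held under the fingertips at (205,315). I'll keep swinging on the arc.

Request:
{"api": "apply_moves", "payload": {
  "series": [
    [0, 0, -2.9, -0.63, -0.98, 0, 255],
    [0, 0, -2.9, -0.68, -0.95, 0, 255],
    [0, 0, -2.9, -0.73, -0.91, 0, 255],
    [0, 0, -2.9, -0.77, -0.87, 0, 255],
    [0, 0, -2.9, -0.81, -0.83, 0, 255]
  ]
}}

```text
time: 25.65
tcp_pos: [0.5343, -0.0981, 0.241]
ee_rot: [-3.141, -0.004, 0.53]
force: [-4.3, 7.2, 13.9]
grip_width: 0.0
grip_force: 6.7
```

Request:
{"api": "apply_moves", "payload": {
  "series": [
    [0, 0, -2.9, -0.85, -0.79, 0, 255],
    [0, 0, -2.9, -0.89, -0.75, 0, 255],
    [0, 0, -2.9, -0.93, -0.7, 0, 255],
    [0, 0, -2.9, -0.96, -0.66, 0, 255],
    [0, 0, -2.9, -0.99, -0.61, 0, 255]
  ]
}}

```text
time: 26.28
tcp_pos: [0.4885, -0.1332, 0.241]
ee_rot: [-3.14, -0.005, 0.277]
force: [-2.6, 7.4, 13.4]
grip_width: -0.0
grip_force: 6.7
```

```bash
python3 - <<'E'
from h import *
o=observe();p=o["tcp_pos"];v=p[:2]-[.3713,.0684];print(p,o["ee_rot"],o["force"],o["joints"],np.linalg.norm(v),np.arctan2(v[1],v[0]))
E
```

```text
[ 0.48854279 -0.13315483  0.24095685] [-3.13976249 -0.00507373  0.27692997] [-2.58125929  7.40634655 13.44900067] [-0.31830174 -0.06827057  1.9449827   0.00457716  1.26170858  0.97417456] 0.2331742352641597 -1.043947526721806
```

Request:
{"api": "apply_moves", "payload": {
  "series": [
    [0, 0, -2.9, -1.02, -0.56, 0, 255],
    [0, 0, -2.9, -1.05, -0.5, 0, 255],
    [0, 0, -2.9, -1.07, -0.45, 0, 255],
    [0, 0, -2.9, -1.1, -0.4, 0, 255],
    [0, 0, 0, 0, 0, 0, 255]
  ]
}}

```text
time: 26.9
tcp_pos: [0.4456, -0.1527, 0.2411]
ee_rot: [-3.14, -0.004, 0.075]
force: [-3.0, 7.4, 14.7]
grip_width: -0.0004
grip_force: 7.1
```

```bash
python3 - <<'E'
from h import *
o=observe();p=o["tcp_pos"];v=p[:2]-[.3713,.0684];print(p,o["ee_rot"],o["force"],o["joints"],np.linalg.norm(v),np.arctan2(v[1],v[0]))
# door top edge line: grey bright slab; inner top edge points in top view
im=grab_frame("top");np.save("t.npy",im)
import math
for th in(1.2,1.3,1.4,1.5,1.57):
    y=1.508-th;ex=np.array([math.cos(y),math.sin(y)]);ey=np.array([-ex[1],ex[0]])
    q=[np.r_[np.array([.3713,.0684])+x*ex+yy*ey,.288] for x in(0,.028) for yy in(-.298,)]
    print(th,proj("top",q).round(1).tolist(),proj("scene",q).round(1).tolist())
E
```

```text
[ 0.44563057 -0.15270766  0.24107263] [-3.13970521 -0.00379737  0.07520569] [-2.97602988  7.3636775  14.70520376] [-0.38553269 -0.13965279  2.0091263   0.0035383   1.2695587   1.10900886] 0.2332672998715589 -1.2464916672214144
1.2 [[293.2, 223.3], [289.9, 213.1]] [[216.8, 157.6], [220.6, 162.6]]
1.3 [[296.2, 234.5], [293.9, 223.9]] [[213.4, 152.4], [216.1, 157.4]]
1.4 [[298.1, 246.0], [296.9, 235.1]] [[211.1, 147.1], [212.7, 152.1]]
1.5 [[298.9, 257.8], [298.7, 246.7]] [[209.9, 141.9], [210.5, 146.8]]
1.57 [[298.7, 266.1], [299.3, 255.0]] [[209.7, 138.3], [209.6, 143.1]]
```

```bash
python3 - <<'E'
from h import *
t=np.load("t.npy").astype(int)
for r in range(205,275,4):
    row=t[r,255:330];g=(row[:,0]<1.5*row[:,1]+10)
    print(r,"".join("#" if a and v>110 else "+" if a and v>60 else "-" if a else "." for a,v in zip(g,row.mean(1))))
E
```

```text
205 --+++++++++++++++++++++++++++++++++++++++++++++++---++++++++...............
209 ++++++++++++++++++++++++++++++++++++++++++++++++--++++++++++...............
213 ++++++++++++++++++++++++++++++++++++++++++++++---++++++++##-...............
217 +++++++++++++++++++++++++++++++++++++++++++++--+++++++++##--...............
221 -++++++++++++++++++++++++++++++++++++++++++--+++++++++##---................
225 -------+++-++++++++++++++++++++++++++++++---+++++++++#+--..................
229 --++-----+------+--++++++++++++++++++++---+++++++++##--....................
233 -----++-------+--++----------++++++++---+++++++++##--......................
237 ....##----++++++-------+-+###+---------++++++++##-.........................
241 #############+++++++##########################.............................
245 ###########+##+#++###############++++++#######.............................
249 #####+++++++-++++++++++++-+++++--++++++++++#...............................
253 ----+....................--+++--+++++++++..................................
257 .........................-----++++++++++...................................
261 ..........................--++++++++++.....................................
265 ..........................-++++++++++......................................
269 ........................--+++++++++........................................
273 .......................-++++++++++.........................................
```

The door end at row ~248 in the top image gives θ ≈ 1.41, which matches the tool estimate. About 0.16 rad is left.

Request:
{"api": "apply_moves", "payload": {
  "series": [
    [0, 0, -2.9, -1.11, -0.34, 0, 255],
    [0, 0, -2.9, -1.13, -0.29, 0, 255],
    [0, 0, -2.9, -1.14, -0.22, 0, 255],
    [0, 0, 0, 0, 0, 0, 255],
    [0, 0, 0, 0, 0, 0, 255]
  ]
}}

```text
time: 27.58
tcp_pos: [0.4127, -0.1615, 0.2411]
ee_rot: [-3.14, -0.005, -0.076]
force: [-2.2, 6.1, 15.0]
grip_width: -0.0001
grip_force: 7.0
```

```bash
python3 - <<'E'
from h import *
o=observe();p=o["tcp_pos"];v=p[:2]-[.3713,.0684];print(p,o["ee_rot"],o["force"],np.linalg.norm(v),np.arctan2(v[1],v[0]))
t=grab_frame("top").astype(int)
for r in range(237,279,3):
    row=t[r,255:310];g=(row[:,0]<1.5*row[:,1]+10)
    print(r,"".join("#" if a and v>110 else "+" if a and v>60 else "-" if a else "." for a,v in zip(g,row.mean(1))))
E
```

```text
[ 0.41267025 -0.16149308  0.241146  ] [-3.13986052 -0.00466596 -0.07597421] [-2.20968128  6.07866478 14.96078308] 0.23358579843837415 -1.392747651190192
237 --+++++++++++++++++++++++++++++++++++++++++++++++---+++
240 ------++++++++++++++++++++++++++++++++++++++++++--+++++
243 ++-------+--+++++++++++++++++++++++++++++++++++--++++++
246 ......-++---------+-+++++++++++++++++++++++++--++++++++
249 ###++++--++------++------++++++++++++++++++---+++++++++
252 ###########--+++++-------------+-++++++++----+++++++++#
255 ##############++++++++#########+-----++----+++++++++##-
258 #############+++###+#################+######+-+++-++...
261 ----++++++++++++++++#############################......
264 .........................--+++++...+++############.....
267 .........................--++++....--++++++++####......
270 .........................--++++...-+++++++++++.........
273 .........................---+++..--+++++++++...........
276 .........................---+++--++++++++++............
```

The outer corner is at row ~266, so θ ≈ 1.57. Lift off.

Request:
{"api": "apply_moves", "payload": {
  "series": [
    [0, 0, 0, 0, 0, 0.5, 255],
    [0, 0, 0, 0, 0, 1, 255],
    [0, 0, 0, 0, 0, 2.5, 255],
    [0, 0, 0, 0, 0, 4, 255],
    [0, 0, 0, 0, 0, 4, 255]
  ]
}}

```text
time: 28.25
tcp_pos: [0.4106, -0.1624, 0.3582]
ee_rot: [-3.141, 0.002, -0.076]
force: [0.7, -0.4, 0.3]
grip_width: -0.0001
grip_force: 0.0
```

Request:
{"api": "apply_moves", "payload": {
  "series": [
    [0, 0, 0, 4, 0, 2, 255],
    [0, 0, 0, 5, 0, 2, 255],
    [0, 0, 0, 5, 0, 0, 255],
    [0, 0, 0, 5, 0, 0, 255],
    [0, 0, 0, 0, 0, 0, 255]
  ]
}}

```text
time: 28.88
tcp_pos: [0.6033, -0.1623, 0.3943]
ee_rot: [-3.141, 0.004, -0.074]
force: [-0.9, -0.2, -0.8]
grip_width: 0.0
grip_force: 0.0
```

```bash
python3 - <<'E'
from h import *
o=observe();print(o["tcp_pos"],o["force"])
t=grab_frame("top").astype(int)
for r in range(237,279,3):
    row=t[r,235:310];g=(row[:,0]<1.5*row[:,1]+10)
    print(r,"".join("#" if a and v>110 else "+" if a and v>60 else "-" if a else "." for a,v in zip(g,row.mean(1))))
s=grab_frame("scene").astype(int)
for r in range(126,170,3):
    row=s[r,195:270];g=(row[:,0]<1.5*row[:,1]+10)
    print(r,"".join("#" if a and v>110 else "+" if a and v>60 else "-" if a else "." for a,v in zip(g,row.mean(1))))
# bystanders: compare with start
a=cv2.resize(cv2.imread("pics/top0.png"),(512,384),interpolation=cv2.INTER_AREA)[:,:,::-1].astype(int)
print("bystander diff",np.abs(a-t)[150:280,325:420].mean())
g=lambda im:im[165:225,70:155].astype(np.float32).mean(2)
print("shutter shift vs s", [ray("top",25+238/4,125+203/4,.295)])
E
```

```text
[ 0.6032833  -0.16226719  0.39434261] [-0.86052848 -0.24124738 -0.82592104]
237 ++++++++++++++++++++++++++++++++++++++++---................................
240 ++++++++++++++++++++++++++++++++++++++++--.................................
243 ++++++++++++++++++++++++++++++++++++++-+--.................................
246 +++++++++++++++++++++++++++++++++++++++--..................................
249 ++++++++++++++++++++++++++++++++++++++--...................................
252 +++++++++++++++++++++++++++++++++++++--+##############.....................
255 ++++++++++++++++++++++++++++++++++++--+#########################...........
258 ++++++++++++++++++++++++++++++++++-+-+##########################...........
261 +++++++++++++++++++++++++++++++++---+###########################...........
264 ++++++++++++++++++++++++++++++++++--++++++++++-+++++++++++++...............
267 +++++++++++++++++++++++++++++++++---.........-+++++........................
270 +++++++++++++++++++++++++++++++---...........--++++........................
273 +++++++++++++++++++++++++++++++-++...........-+++++.........
[... 693 characters left out ...]
+#######+++##++#++++##+###########+#######
150 #######..........###############+#############++##+#+######+#+#############
153 #########........################################################+##+######
156 #########........##########################################################
159 ###########......+####################.........############################
162 ############.....+####################.........############################
165 #############.....####################..........###########################
168 ##############....#####################..........##########################
bystander diff 4.446774628879892
shutter shift vs s [array([0.57696123, 0.3268672 , 0.295     ])]
```

```bash
python3 -c "
from station import *
print(close_job())"
```

```text
the job is handed in; nothing more can be done
None
```

The vent shutter is fully back and the catch was pressed to free the door, which now stands open at about 1.56 rad; the cartons and bottle were not touched, and the job was handed in at about 29 s.

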